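# Lift the hot lid off the warming bowl with the lid lifter

## Robot

A 6-joint arm with a two-finger parallel gripper is mounted at the origin on a cart in front of the work surface, level with it; the furniture and walls round the work are solid. World frame = base frame: x ahead of the robot, y to its left, z up, the work surface at z = 0. Lengths are in m, angles in degrees, forces in N, time in s.
With the tool pointing down it reaches from about 0.325 to 0.85 m from the base axis. Payload 15.5 kg.
Tool frame: the origin (TCP) lies at the very end of the fingers, on their centre line; the grasp point (between the pads) lies 19 mm behind it; z points along the fingers, y is the direction in which the jaws open and shut (so a half turn about z gives the same grasp; the last joint's range is limited). The gripper opens to 91 mm and grips with 3 to 60 N. Pads are 32 mm wide; open, the fingers measure 118 mm over their backs; the gripper's body (76 mm by 178 mm) begins 60 mm behind the grasp point.
Start: joints at [-72.221, 28.281, 77.091, -0, 74.628, -5.472], TCP at [0.247, -0.574, 0.214] pointing down, gripper open.
Joint ranges: [-166.48, 166.48], [-47.26, 123.95], [12.59, 153.08], [-70.14, 250.14], [6.76, 159.57], [-176.63, 176.63]. Speed limits (degrees/s): [108.29, 108.29, 147.25, 172.46, 172.46, 172.46].

## Interface

Orientations are given as [roll, pitch, yaw] about the fixed x, y, z axes, in that order (R = Rz(yaw) Ry(pitch) Rx(roll)).
In Python, from cell import arm, eyes, sign_off gives the robot as it stands.
- The arm moves only by the tool jog_arm, never from a script. Its argument "deltas" is a list of rows, each an object of numbers: "x", "y", "z": the shift along the tool's x, y, z in m; "rx", "ry", "rz": the turn, a rotation vector about the tool's x, y, z in degrees; "claw": the finger opening in m, from 0 to 0.0912. In form: [{"x": .., "y": .., "z": .., "rx": .., "ry": .., "rz": .., "claw": ..}, ...]. A call has 1 to 20 rows; each row shifts and turns the commanded pose from where the row before left it, along the tool's axes as they then stand; what a row does not reach is not made up. A row lasts 1/10 s, in which the tool goes at most 50 mm and 8.59 degrees, less where a joint would pass 70% of its speed; a pose out of reach is approached as far as the arm can. A call is refused whole if a number of a shift passes 0.05 or a number of a turn 8.59, either way. A call with a gripper value outside its range is refused whole. The fingers move at their own pace and stop on an object; "newtons" is the grip in N (left out, the last holds). Time passes only in rows, so rows that do not move let the fingers close. It gives the time, the measured TCP pose, the force and the opening at its end, in the units of the state.
- arm.observe(): the state, without advancing time (a new reading comes with each control period).
- eyes.capture(name): name is "scene" or "top" or "wrist"; returns (picture, depth): 480x640x3 uint8, red, green, blue; 480x640 float32, m along the optical axis (not along the pixel's ray), 0 where there is no reading.
- eyes.camera_params(name): a dict with "mtx" (3x3 intrinsics, pixels), "eye" and "orientation" of the camera in the world. Camera axes: x right, y up, looking along -z (the intrinsics and any distortion apply to the point x, -y, -z); pixel columns grow to the right and rows downward; lengths in m; the calibration is good to about 2 mm. The wrist camera is an equidistant fisheye: a pixel r from the principal point sees the ray r / f radians off the axis. A picture is of the moment at which its call begins: read the wrist's pose just before it. camera_params takes no time and is no camera call; for the wrist camera it gives the pose at the moment of the call.
- sign_off(): hands the job in, once; it reports no verdict.
The state is a dict: "clock": time; "joints": joint angles; "qvel": joint speeds; "joint_torque": joint torques, N m; "tool_pos": TCP position; "eef_rot": TCP orientation; "force": force on the tool from outside, world axes, zero at the start; "torque": the same for the moment, N m; "gripper_width": finger opening in m.
Only numpy, scipy, OpenCV 4.12 (cv2) and the standard library are available. Lean on these libraries where they do the work, as an engineer would, in place of code of your own. Each camera call takes 0.05 s, during which the arm holds its last target. There are 200 camera calls.

## Task

The lid on the bowl is hot and must come off with the lid lifter, without the gripper touching the lid or the bowl. Draw the lifter out of its bay by its black tail, stand it upright on the open table in front of the bay and let go; take it again by its blue upper grip, which is over the hook, lift the lid straight up by its loop, keep it level, and set it down gently lying flat and wholly on the round wooden board. Then unhook the lifter, stand it upright on the table on its own foot and let go, leaving the bowl on its warming plate and everything else where it was.

Things in the scene. Friction and masses are not known exactly. Their poses are not given: they have to be found in the camera images.
- lid_lifter: C-shaped steel lid lifter, 202 mm long, 118 high, 0.32 kg, loose; stands by itself, at the start in the bay. Origin: on the table under its upright post (x +-8 mm); x = the way its tongue points, z up. Foot plate x -38 to 18, y +-32, 8 thick. Tongue 12 wide, x 5 to 87, underside z 0. Bars along x for grasping: see tail_grip and upper_grip. Slides on the table.
- hook_seat (a point): middle of the tongue's flat seat (x 45 to 77 mm, top z 9), 61 mm ahead of the lifter's origin; behind it a stop and ahead of it a lip (x 77 to 87) rise to z 17. Open between seat and upper grip
- upper_grip (a point): middle of the lifter's blue upper grip: 61 mm ahead of its origin, 105 mm up, straight over the seat. Bar along x, x 15 to 105 mm, 22 wide (y), 26 high
- tail_grip (a point): middle of the lifter's black tail: 80 mm behind its origin, 80 mm up; outside the bay at the start. Bar along x, x -115 to -45 mm, 20 wide (y), 22 high
- lifter_bay: grey sheet-steel hood, fixed, over the lifter's front half and upper grip. Same axes as the lifter standing in it (within 4 degrees; origins within 8 mm): walls at y +-55 mm, x 4 to 119, back closed, roof 153 mm up, no floor. Open towards -x: slide the lifter straight out that way.
- hot_lid: round steel lid, 150 mm across, 0.2 to 0.4 kg, loose, lying on the bowl. Origin: centre of its disc's underside, z up. Disc 9 mm thick at the middle; beneath it three spacers 4 deep near the edge, on which it lies (origin 4 mm above the bowl's rim or a flat surface). Hung on the hook seat its origin is 51 mm below the tongue's underside. Loop: see loop_top
- loop_top (a point): centre of the 8 mm bar at the crown of the lid's loop handle, 64 mm above the lid's origin. The loop stands in the lid's y-z plane: legs at y +-36 mm, shallow arch, underside of the bar 60 mm above the origin at the middle, 53 at y +-24. The tongue goes through along the lid's x, from either side
- hot_bowl: steel bowl with jam, 135 mm across, 49 high, 0.22 kg, loose, on the warming plate under the lid. Origin: centre of its underside
- warming_plate: round white warming plate, 170 mm across, top 22 mm high, small black knob on its rim, fixed. Origin: centre of its underside
- lid_board: round wooden board, 200 mm across, 16 mm thick, fixed. Origin: centre of its underside on the table. It and the warming plate may have changed places.
- tape_roll: roll of beige tape, 98 mm, 25 high, bystander. Origin under its centre
- timer: white timer, 70x64x19 mm, bystander. Origin under its centre

How it is judged:
By the outcome, as a careful person would: the job done as asked, in the order asked, and still so for the second after the job is handed in, with the robot touching nothing.
It also fails if it takes over 72 s, if anything falls off the work surface, if the arm or the gripper's body presses on something with over 40 N, if the wrist force passes 120 N, or if a joint passes its speed limit or range.

## Working session

There is one attempt and no reset: what is moved stays moved. The work goes in short steps, Python scripts to look and compute and a tool call to move; the robot and the scene stay as the last step left them, time stands still between calls to the robot, and variables do not carry over. Pictures are saved under pics/ and viewed, about 8 in all and at most 12, crops included, and the job is handed in when it is done.

Besides the shell and the picture viewer there is one more tool, called after "Emit:" as name(argument=value, ...) on one line, values as JSON. jog_arm: Moves the arm, as the interface text tells. Its arguments: {"type":"object","properties":{"deltas":{"type":"array","items":{"type":"object","properties":{"x":{"type":"number"},"y":{"type":"number"},"z":{"type":"number"},"rx":{"type":"number"},"ry":{"type":"number"},"rz":{"type":"number"},"claw":{"type":"number"}}}},"newtons":{"type":"number"}},"required":["deltas"]}

```bash
mkdir -p pics; ls
python3 - <<'E'
from cell import arm, eyes
import cv2, numpy as np
s=arm.observe(); print(s)
for n in ("scene","top"):
    p,d=eyes.capture(n); c=eyes.camera_params(n); print(n,c)
    cv2.imwrite(f"pics/{n}0.png",p[:,:,::-1]); np.savez(f"{n}0.npz",p=p,d=d)
E
```

```text
pics
{'clock': 0.0, 'joints': array([-7.22213059e+01,  2.83148212e+01,  7.71276018e+01,  2.53671713e-03,
        7.46296944e+01, -5.47381012e+00]), 'qvel': array([-0.02009957,  0.06782252, -0.00883061, -0.03355346, -0.04517871,
       -0.02966493]), 'joint_torque': array([ 5.46850642e-03, -8.78813338e+01, -3.81852686e+01,  7.12158973e-02,
        5.30962867e-02, -2.38475022e-04]), 'tool_pos': array([ 0.24661614, -0.57386105,  0.21333618]), 'eef_rot': array([-1.79928445e+02, -9.31332770e-03,  2.32518245e+01]), 'force': array([ 0.49868567, -0.62322103, -0.92301179]), 'torque': array([0.00565012, 0.02643099, 0.08953922]), 'gripper_width': 0.09123044388877953}
scene {'mtx': array([[585.07733294,   0.        , 321.99956684],
       [  0.        , 585.07733294, 235.77683388],
       [  0.        ,   0.        ,   1.        ]]), 'eye': array([-0.30162514, -0.92692013,  0.66347063]), 'orientation': array([ 66.71924881,   1.23319514, -43.94282096])}
top {'mtx': array([[450.53702483,   0.        , 314.0002845 ],
       [  0.        , 450.53702483, 238.76231253],
       [  0.        ,   0.        ,   1.        ]]), 'eye': array([ 0.45493861, -0.0030831 ,  1.08176963]), 'orientation': array([  7.31687878,   0.55229882, -89.99184091])}
```

View pics/top0.png

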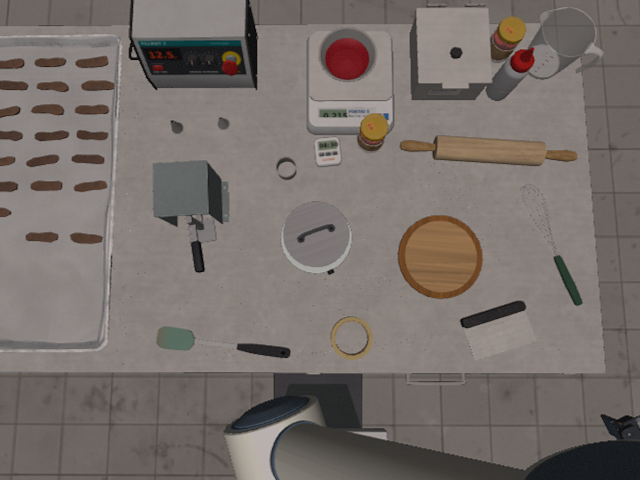

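View pics/scene0.png

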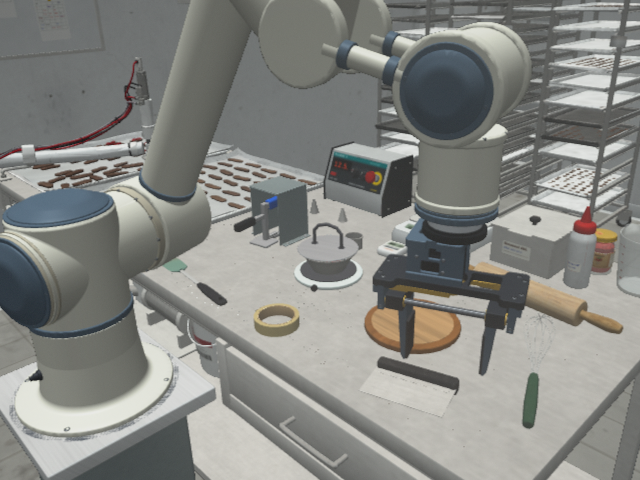

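The top view shows the bay at about (190,190), with its tail pointing down to (198,270). The lid with its loop is at (317,235), the board at (440,256) and the tape at (351,338). In the scene view the blue grip is visible inside the bay at (271,201).

```bash
cat > h.py <<'E'
import numpy as np, cv2
from scipy.spatial.transform import Rotation as R
from cell import arm, eyes
def cloud(n,d,c=None):
    c=c or eyes.camera_params(n); K=c["mtx"]; v,u=np.mgrid[:480,:640]
    x=(u-K[0,2])/K[0,0]; y=(v-K[1,2])/K[1,1]
    P=np.stack([x*d,-y*d,-d],-1)
    return P@R.from_euler('xyz',c["orientation"],degrees=True).as_matrix().T+c["eye"]
def ray(n,uv,z):
    c=eyes.camera_params(n); K=c["mtx"]; uv=np.atleast_2d(np.asarray(uv,float))
    r=np.c_[(uv[:,0]-K[0,2])/K[0,0],-(uv[:,1]-K[1,2])/K[1,1],-np.ones(len(uv))]@R.from_euler('xyz',c["orientation"],degrees=True).as_matrix().T
    return c["eye"]+r*((z-c["eye"][2])/r[:,2])[:,None]
def rect(xy):
    (c,s,a)=cv2.minAreaRect(xy.astype(np.float32)*1000); p=cv2.boxPoints((c,s,a))
    e=p[1]-p[0]; f=p[2]-p[1]; l=e if np.hypot(*e)>np.hypot(*f) else f
    return np.round(c,1),np.round(s,1),round(np.degrees(np.arctan2(l[1],l[0])),2)
E
python3 - <<'E'
from h import *
for n in ("top","scene"):
    z=np.load(n+"0.npz"); p=z["p"].astype(int); d=z["d"]; W=cloud(n,d); v,u=np.mgrid[:480,:640]
    def st(name,m):
        q=W[m]; 
        if len(q)<5: print(n,name,len(q)); return
        print(n,name,len(q),"med",np.round(np.median(q,0)*1000,1),"rect",*rect(q[:,:2]),"z",np.round(np.percentile(q[:,2],[2,98])*1000,1))
    mx=p.max(2); X,Y,Z=W[...,0],W[...,1],W[...,2]
    reg=(Y>.15)&(Y<.42)&(X>.3)&(X<.8)
    st("tail",reg&(mx<60)&(Z>.05)&(Z<.12))
    st("bluegrip",reg&(p[...,2]>p[...,0]+50)&(Z>.05)&(Z<.14))
    st("roof",reg&(Z>.145)&(Z<.165))
    reg=(abs(Y)<.15)&(X>.3)&(X<.6)
    st("loop",reg&(Z>.115)&(Z<.16))
    st("disc",reg&(Z>.072)&(Z<.098))
    st("plate",reg&(Z>.012)&(Z<.028)&(p.min(2)>170))
    reg=(Y<-.15)&(Y>-.45)&(X>.25)&(X<.6)
    st("board",reg&(Z>.010)&(Z<.024)&(p[...,0]>p[...,2]+35))
    st("tape",(abs(Y)<.2)&(X<.3)&(X>.1)&(Z>.015)&(p[...,0]>p[...,2]+35))
    if n=="top": print("table",np.median(Z[290:320,200:300]))
E
```

```text
top tail 710 med [628.5 255.4  91. ] rect [623.6 283.7] [227.4 112.5] 2.5 z [ 52.3 117.8]
top bluegrip 0
top roof 2972 med [682.4 287.3 154.4] rect [683.  287.7] [117.7 116.5] 3.6 z [150.9 157.7]
top loop 93 med [591.   14.4 139.3] rect [592.6  10.2] [ 7.8 60.3] -70.59 z [122.6 144.6]
top disc 1791 med [ 5.667e+02 -1.000e-01  8.350e+01] rect [560.9   0.8] [ 77.1 146.2] -89.45 z [77.9 88. ]
top plate 1
top board 4385 med [ 533.7 -290.9   17.7] rect [ 525.8 -291.6] [196.  148.2] 89.97 z [13.3 21.7]
top tape 0
table 0.0014512738181147178
scene tail 119 med [538.3 258.5  80.6] rect [542.9 258.3] [68.8 16.7] 3.55 z [71.6 88.9]
scene bluegrip 54 med [651.2 282.7 116.4] rect [656.7 284.8] [43.7 19.7] 6.11 z [110.7 120.5]
scene roof 669 med [675.7 280.9 152.8] rect [680.3 289.9] [124.7 124.6] 3.35 z [146.2 155.5]
scene loop 82 med [588.4  10.5 135.4] rect [591.6   6.3] [ 9.8 73.6] -70.94 z [118.2 142.3]
scene disc 814 med [563.4  -7.2  81.9] rect [559.6   0.9] [147.9  80.5] 89.81 z [75.4 86.3]
scene plate 387 med [536.5 -31.   17.5] rect [474.9 -16. ] [255.7 165.2] 8.18 z [12.6 21.5]
scene board 2456 med [ 523.7 -311.1   16.2] rect [ 524.8 -291.6] [150.3 199.3] -89.99 z [11.5 18.9]
scene tape 0
```

Run:
```python
from h import *
for n in ("top","scene"):
    z=np.load(n+"0.npz"); p=z["p"].astype(int); d=z["d"]; W=cloud(n,d)
    def st(name,m,k=1):
        m=m.astype(np.uint8)
        nn,l,s,c=cv2.connectedComponentsWithStats(m); i=1+np.argmax(s[1:,4]); m=l==i
        q=W[m]; v,u=np.nonzero(m)
        print(n,name,len(q),"px",u.min(),u.max(),v.min(),v.max(),"med",np.round(np.median(q,0)*1000,1),"rect",*rect(q[:,:2]),"z",np.round(np.percentile(q[:,2],[2,98])*1000,1)); return m
    mx=p.max(2); X,Y,Z=W[...,0],W[...,1],W[...,2]
    reg=(Y>.15)&(Y<.42)&(X>.4)&(X<.62)
    m=st("tail",reg&(mx<70)&(Z>.06)&(Z<.12))
    if n=="top":
        v,u=np.nonzero(m); q=ray(n,np.c_[u,v],.091); print(rect(q[:,:2]))
        for r in range(v.min(),v.max()+1,3): print(r,u[v==r].min(),u[v==r].max(),np.round(q[v==r][:,:2].mean(0)*1000,1))
    st("midgrey above",reg&(mx>70)&(Z>.05)&(Z<.14))
    m=st("roof",(Y>.15)&(Y<.42)&(X>.6)&(X<.78)&(Z>.148)&(Z<.16))
    if n=="top":
        v,u=np.nonzero(m); q=ray(n,np.c_[u,v],.153); print(rect(q[:,:2]))
    reg=(abs(Y)<.15)&(X>.45)&(X<.75)
    m=st("loop",reg&(Z>.115)&(Z<.16))
    st("disc",reg&(Z>.072)&(Z<.098))
    st("plate",reg&(Z>.012)&(Z<.028)&(p.min(2)>150))
    reg=(Y<-.15)&(Y>-.45)&(X>.25)&(X<.75)
    st("board",reg&(Z>.008)&(Z<.024)&(p[...,0]>p[...,2]+25))
im=cv2.imread("pics/top0.png")[140:290,130:360]; im2=cv2.imread("pics/scene0.png")[165:300,220:380]
a=cv2.resize(im,(780,509),interpolation=cv2.INTER_CUBIC)
cv2.imwrite("pics/c0.png",a)
```

```text
top tail 289 px 191 204 240 272 med [543.8 263.9  91.6] rect [545.  265.6] [70.6 20.3] 9.8 z [84.6 96.2]
(array([544. , 264.2]), array([71.1, 20.9]), np.float32(10.05))
240 197 197 [579.7 266.5]
243 191 200 [573.  269.6]
246 192 200 [566.3 268.3]
249 192 201 [559.6 266.9]
252 193 201 [552.9 265.6]
255 193 202 [546.2 264.3]
258 193 202 [539.6 264. ]
261 194 203 [532.9 261.6]
264 194 203 [526.3 261.4]
267 195 203 [519.7 260.1]
270 195 203 [513.1 259.8]
top midgrey above 102 px 191 200 224 241 med [595.8 273.9  87.3] rect [595.6 274.5] [40.4 13.6] 14.85 z [77.8 90.8]
top roof 2968 px 153 208 160 216 med [682.3 287.4 154.4] rect [683.  287.7] [117.7 116.5] 3.6 z [151.  157.7]
(array([683. , 288.2]), array([117.7, 116.3]), np.float32(3.41))
top loop 137 px 299 333 224 238 med [594.8   1.8 138.3] rect [595.6   1.7] [ 7.8 78.3] -70.33 z [121.9 144.5]
top disc 3236 px 284 349 201 266 med [592.1   2.1  83.4] rect [596.2   1.5] [147.2 147.2] -63.58 z [78.2 88.1]
top plate 392 px 282 350 231 272 med [531.3   2.4  18.9] rect [560.7   2.3] [ 96.7 162.6] -89.56 z [13.6 23.6]
top board 5495 px 398 
[... 188 characters left out ...]
z [71.5 92. ]
scene midgrey above 136 px 252 265 203 225 med [613.3 276.   85. ] rect [599.  273.2] [50.8 18.6] 25.29 z [ 53.4 115.9]
scene roof 626 px 248 306 176 194 med [675.8 285.  152.9] rect [680.3 289.9] [124.7 124.6] 3.35 z [148.7 155.6]
scene loop 123 px 312 342 222 236 med [595.3  -2.6 133.4] rect [594.1   3.4] [12.7 80.6] -70.94 z [116.4 141.8]
scene disc 1258 px 297 357 235 261 med [582.4  -8.6  82.1] rect [593.9   2. ] [147.  146.5] 10.87 z [76.1 88.1]
scene plate 524 px 294 361 259 287 med [548.3 -42.7  17.5] rect [583.9  -8.7] [141.1 166.3] -42.13 z [12.4 21.5]
scene board 1698 px 411 460 306 351 med [ 559.8 -346.2   16.2] rect [ 565.1 -343. ] [168.1  97.1] 36.61 z [ 9.7 18.7]
```

View pics/c0.png

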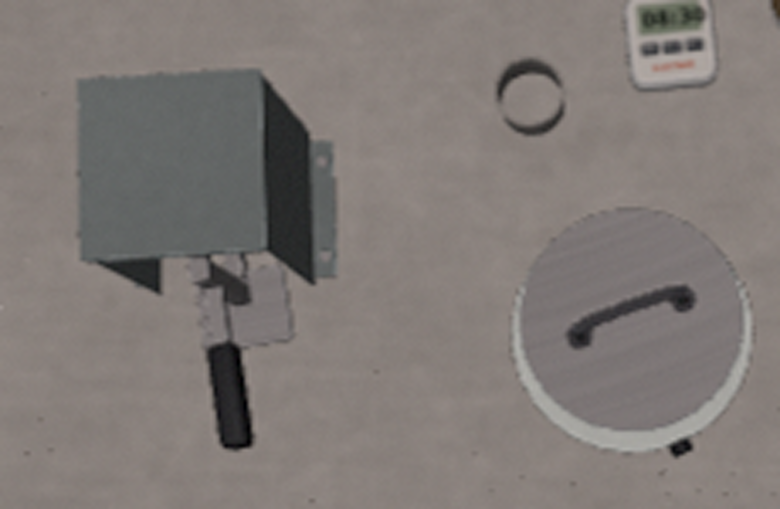

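The zoom shows the black tail from (225,345) to (237,445), heading about 9–10°. The hood's open front edge is at (80–267,255), and the loop bar runs from (580,335) to (685,297). Next I move over the tail.

Emit:
jog_arm(deltas=[{"rz": 6.85},{"rz": 6.85},{"x": 0.0195,"y": -0.035},{"x": 0.0195,"y": -0.035},{"x": 0.0195,"y": -0.035},{"x": 0.0195,"y": -0.035},{"x": 0.0195,"y": -0.035},{"x": 0.0195,"y": -0.035},{"x": 0.0195,"y": -0.035},{"x": 0.0195,"y": -0.035},{"x": 0.0195,"y": -0.035},{"x": 0.0195,"y": -0.035},{"x": 0.0195,"y": -0.035},{"x": 0.0195,"y": -0.035},{"x": 0.0195,"y": -0.035},{"x": 0.0195,"y": -0.035},{"x": 0.0195,"y": -0.035},{"x": 0.0195,"y": -0.035},{"x": 0.0195,"y": -0.035},{"x": 0.0195,"y": -0.035}])

```text
validation failed for argument at $.de...
```

Emit:
jog_arm(deltas=[{"x": 0.0195,"y": -0.035},{"x": 0.0195,"y": -0.035},{"x": 0.0195,"y": -0.035},{"x": 0.0195,"y": -0.035},{}])

```text
validation failed for argument at $.de...
```

Emit:
jog_arm(deltas=[{"x": 0,"y": 0,"z": 0,"rx": 0,"ry": 0,"rz": 6.85,"claw": 0.0912}])

```text
clock: 0.2
tool_pos: [0.2466, -0.574, 0.2135]
eef_rot: [-179.9, 0.0, 16.4]
force: [0.9, -0.5, 0.7]
gripper_width: 0.0909
```

Emit:
jog_arm(deltas=[{"x": 0,"y": 0,"z": 0,"rx": 0,"ry": 0,"rz": 6.85,"claw": 0.0912},{"x": 0.0195,"y": -0.035,"z": 0,"rx": 0,"ry": 0,"rz": 0,"claw": 0.0912},{"x": 0.0195,"y": -0.035,"z": 0,"rx": 0,"ry": 0,"rz": 0,"claw": 0.0912},{"x": 0.0195,"y": -0.035,"z": 0,"rx": 0,"ry": 0,"rz": 0,"claw": 0.0912},{"x": 0.0195,"y": -0.035,"z": 0,"rx": 0,"ry": 0,"rz": 0,"claw": 0.0912},{"x": 0.0195,"y": -0.035,"z": 0,"rx": 0,"ry": 0,"rz": 0,"claw": 0.0912},{"x": 0.0195,"y": -0.035,"z": 0,"rx": 0,"ry": 0,"rz": 0,"claw": 0.0912},{"x": 0.0195,"y": -0.035,"z": 0,"rx": 0,"ry": 0,"rz": 0,"claw": 0.0912},{"x": 0.0195,"y": -0.035,"z": 0,"rx": 0,"ry": 0,"rz": 0,"claw": 0.0912},{"x": 0.0195,"y": -0.035,"z": 0,"rx": 0,"ry": 0,"rz": 0,"claw": 0.0912},{"x": 0.0195,"y": -0.035,"z": 0,"rx": 0,"ry": 0,"rz": 0,"claw": 0.0912},{"x": 0.0195,"y": -0.035,"z": 0,"rx": 0,"ry": 0,"rz": 0,"claw": 0.0912},{"x": 0.0195,"y": -0.035,"z": 0,"rx": 0,"ry": 0,"rz": 0,"claw": 0.0912},{"x": 0.0195,"y": -0.035,"z": 0,"rx": 0,"ry": 0,"rz": 0,"claw": 0.0912},{"x": 0.0195,"y": -0.035,"z": 0,"rx": 0,"ry": 0,"rz": 0,"claw": 0.0912},{"x": 0.0195,"y": -0.035,"z": 0,"rx": 0,"ry": 0,"rz": 0,"claw": 0.0912},{"x": 0.0195,"y": -0.035,"z": 0,"rx": 0,"ry": 0,"rz": 0,"claw": 0.0912},{"x": 0.0195,"y": -0.035,"z": 0,"rx": 0,"ry": 0,"rz": 0,"claw": 0.0912},{"x": 0.0195,"y": -0.035,"z": 0,"rx": 0,"ry": 0,"rz": 0,"claw": 0.0912},{"x": 0.0195,"y": -0.035,"z": 0,"rx": 0,"ry": 0,"rz": 0,"claw": 0.0912}])

```text
clock: 2.2
tool_pos: [0.5019, 0.1448, 0.2137]
eef_rot: [180.0, 0.0, 9.6]
force: [0.8, -0.0, 1.0]
gripper_width: 0.0909
```

Emit:
jog_arm(deltas=[{"x": 0.0195,"y": -0.035,"z": 0,"rx": 0,"ry": 0,"rz": 0,"claw": 0.0912},{"x": 0.0195,"y": -0.035,"z": 0,"rx": 0,"ry": 0,"rz": 0,"claw": 0.0912},{"x": 0.0195,"y": -0.035,"z": 0,"rx": 0,"ry": 0,"rz": 0,"claw": 0.0912},{"x": 0,"y": 0,"z": 0,"rx": 0,"ry": 0,"rz": 0,"claw": 0.0912},{"x": 0,"y": 0,"z": 0,"rx": 0,"ry": 0,"rz": 0,"claw": 0.0912}])

```text
clock: 2.7
tool_pos: [0.5417, 0.2568, 0.2133]
eef_rot: [180.0, 0.1, 9.6]
force: [-0.1, -0.4, 0.3]
gripper_width: 0.091
```

Run:
```python
from h import *
s=arm.observe(); print(s["clock"],s["tool_pos"],s["eef_rot"],s["joints"])
c=eyes.camera_params("wrist"); p,d=eyes.capture("wrist"); print(c)
cv2.imwrite("pics/w1.png",p[:,:,::-1]); np.savez("w1.npz",p=p,d=d,**c)
```

```text
2.7 [0.54168946 0.25681332 0.21329161] [1.79985469e+02 5.98475738e-02 9.63289745e+00] [ 1.96620756e+01  2.62757560e+01  8.08353409e+01 -4.06529150e-03
  7.29503669e+01  1.00030365e+02]
{'mtx': array([[371.64829954,   0.        , 318.15033464],
       [  0.        , 371.64829954, 236.39842196],
       [  0.        ,   0.        ,   1.        ]]), 'eye': array([0.61355891, 0.2703727 , 0.38380264]), 'orientation': array([-1.49823156e+01, -2.19681163e-02, -8.03507386e+01])}
```

View pics/w1.png

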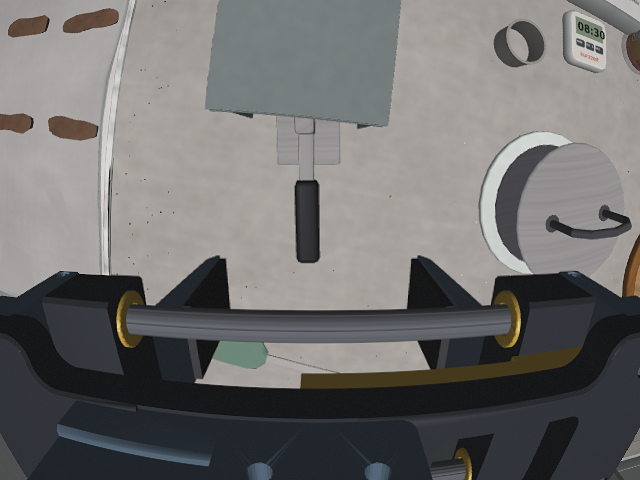

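The wrist view shows the tail at (307,180)–(307,263), between the fingers' sides, with the foot plate at (308,145) and the hood's front edge at v≈110.

```bash
cat >> h.py <<'E'
def wray(c,uv,z):
    K=c["mtx"]; uv=np.asarray(uv,float); a=(uv-[K[0,2],K[1,2]])/K[0,0]; r=np.linalg.norm(a,axis=1)
    s=np.sinc(r/np.pi)[:,None]*a
    v=np.c_[s[:,0],-s[:,1],-np.cos(r)]@R.from_euler('xyz',c["orientation"],degrees=True).as_matrix().T
    return c["eye"]+v*((z-c["eye"][2])/v[:,2])[:,None]
def to(pos,yaw,s=None):
    s=s or arm.observe(); y=np.radians(yaw); d=np.asarray(pos)-s["tool_pos"]
    print("now",np.round(s["tool_pos"],4),np.round(s["eef_rot"],2),"rz",round(((s["eef_rot"][2]-yaw+180)%360)-180,2),
     "then tool xyz",np.round([d[0]*np.cos(y)+d[1]*np.sin(y),d[0]*np.sin(y)-d[1]*np.cos(y),-d[2]],4))
E
python3 - <<'E'
from h import *
c=dict(np.load("w1.npz")); p=c["p"].astype(int)
def comp(m,box):
    k=np.zeros(m.shape,np.uint8); u0,u1,v0,v1=box; k[v0:v1,u0:u1]=m[v0:v1,u0:u1]
    n,l,s,_=cv2.connectedComponentsWithStats(k); v,u=np.nonzero(l==1+np.argmax(s[1:,4])); return np.c_[u,v]
q=comp(p.max(2)<70,(280,335,170,275)); P=wray(c,q,.091); print("tail",rect(P[:,:2]),q.min(0),q.max(0))
ends=[P[q[:,1]==r][:,:2].mean(0) for r in (190,200,210,220,230,240,250)]; print(np.round(ends,4))
f=np.polyfit([e[0] for e in ends],[e[1] for e in ends],1); print("heading",np.degrees(np.arctan(f[0])), "y at .54",np.polyval(f,.54))
print("roof front corners",wray(c,[[206,108],[387,125]],.153))
print("foot back corners", wray(c,[[277,163],[340,164]],.008))
to([.543,.262,.061],9.6)
E
```

```text
tail (array([546.6, 268.4]), array([68.2, 18.5]), np.float32(9.64)) [295 180] [318 262]
[[0.5724 0.2726]
 [0.5644 0.2713]
 [0.5564 0.27  ]
 [0.5483 0.2683]
 [0.5401 0.267 ]
 [0.5318 0.2656]
 [0.5234 0.2638]]
heading 10.151105966817115 y at .54 0.26693113150758835
roof front corners [[0.62332913 0.34354322 0.153     ]
 [0.63020459 0.22987652 0.153     ]]
foot back corners [[0.58317039 0.30724448 0.008     ]
 [0.59261449 0.24432102 0.008     ]]
now [0.5416 0.256  0.2134] [1.7998e+02 6.0000e-02 9.5800e+00] rz -0.02 then tool xyz [ 0.0024 -0.0057  0.1524]
```

Emit:
jog_arm(deltas=[{"x": 0.005,"y": -0.009,"z": 0.03,"rx": 0,"ry": 0,"rz": 0,"claw": 0.07},{"x": 0,"y": 0,"z": 0.035,"rx": 0,"ry": 0,"rz": 0,"claw": 0.06},{"x": 0,"y": 0,"z": 0.035,"rx": 0,"ry": 0,"rz": 0,"claw": 0.06},{"x": 0,"y": 0,"z": 0.032,"rx": 0,"ry": 0,"rz": 0,"claw": 0.06},{"x": 0,"y": 0,"z": 0.02,"rx": 0,"ry": 0,"rz": 0,"claw": 0.06},{"x": 0,"y": 0,"z": 0,"rx": 0,"ry": 0,"rz": 0,"claw": 0.06},{"x": 0,"y": 0,"z": 0,"rx": 0,"ry": 0,"rz": 0,"claw": 0.01},{"x": 0,"y": 0,"z": 0,"rx": 0,"ry": 0,"rz": 0,"claw": 0.01},{"x": 0,"y": 0,"z": 0,"rx": 0,"ry": 0,"rz": 0,"claw": 0.01},{"x": 0,"y": 0,"z": 0,"rx": 0,"ry": 0,"rz": 0,"claw": 0.01},{"x": 0,"y": 0,"z": 0,"rx": 0,"ry": 0,"rz": 0,"claw": 0.01}], newtons=30)

```text
clock: 3.85
tool_pos: [0.5457, 0.2661, 0.0625]
eef_rot: [-180.0, -0.0, 9.6]
force: [-0.6, 0.5, 0.6]
gripper_width: 0.023
```

Emit:
jog_arm(deltas=[{"x": 0,"y": 0,"z": 0,"rx": 0,"ry": 0,"rz": 0,"claw": 0.01},{"x": 0,"y": 0,"z": 0,"rx": 0,"ry": 0,"rz": 0,"claw": 0.01},{"x": -0.005,"y": 0,"z": 0,"rx": 0,"ry": 0,"rz": 0,"claw": 0.01},{"x": -0.008,"y": 0,"z": 0,"rx": 0,"ry": 0,"rz": 0,"claw": 0.01},{"x": -0.008,"y": 0,"z": 0,"rx": 0,"ry": 0,"rz": 0,"claw": 0.01}], newtons=30)

```text
clock: 4.35
tool_pos: [0.5246, 0.2625, 0.0622]
eef_rot: [-180.0, -0.1, 9.6]
force: [3.4, 1.1, 3.3]
gripper_width: 0.0199
```

Emit:
jog_arm(deltas=[{"x": -0.01,"y": 0,"z": 0,"rx": 0,"ry": 0,"rz": 0,"claw": 0.01},{"x": -0.01,"y": 0,"z": 0,"rx": 0,"ry": 0,"rz": 0,"claw": 0.01},{"x": -0.01,"y": 0,"z": 0,"rx": 0,"ry": 0,"rz": 0,"claw": 0.01},{"x": -0.01,"y": 0,"z": 0,"rx": 0,"ry": 0,"rz": 0,"claw": 0.01},{"x": -0.01,"y": 0,"z": 0,"rx": 0,"ry": 0,"rz": 0,"claw": 0.01},{"x": -0.01,"y": 0,"z": 0,"rx": 0,"ry": 0,"rz": 0,"claw": 0.01},{"x": -0.01,"y": 0,"z": 0,"rx": 0,"ry": 0,"rz": 0,"claw": 0.01},{"x": -0.01,"y": 0,"z": 0,"rx": 0,"ry": 0,"rz": 0,"claw": 0.01},{"x": -0.01,"y": 0,"z": 0,"rx": 0,"ry": 0,"rz": 0,"claw": 0.01},{"x": -0.01,"y": 0,"z": 0,"rx": 0,"ry": 0,"rz": 0,"claw": 0.01},{"x": -0.01,"y": 0,"z": 0,"rx": 0,"ry": 0,"rz": 0,"claw": 0.01},{"x": -0.01,"y": 0,"z": 0,"rx": 0,"ry": 0,"rz": 0,"claw": 0.01},{"x": -0.005,"y": 0,"z": 0,"rx": 0,"ry": 0,"rz": 0,"claw": 0.01},{"x": 0,"y": 0,"z": 0,"rx": 0,"ry": 0,"rz": 0,"claw": 0.01},{"x": 0,"y": 0,"z": 0,"rx": 0,"ry": 0,"rz": 0,"claw": 0.01}], newtons=30)

```text
clock: 5.85
tool_pos: [0.3999, 0.2414, 0.0619]
eef_rot: [180.0, 0.2, 9.5]
force: [-6.2, 1.8, 17.2]
gripper_width: 0.02
```

Emit:
jog_arm(deltas=[{"x": 0,"y": 0,"z": -0.0005,"rx": 0,"ry": 0,"rz": 0,"claw": 0.03},{"x": 0,"y": 0,"z": 0,"rx": 0,"ry": 0,"rz": 0,"claw": 0.05},{"x": 0,"y": 0,"z": 0,"rx": 0,"ry": 0,"rz": 0,"claw": 0.06},{"x": 0,"y": 0,"z": 0,"rx": 0,"ry": 0,"rz": 0,"claw": 0.06},{"x": 0,"y": 0,"z": -0.02,"rx": 0,"ry": 0,"rz": 0,"claw": 0.06},{"x": 0,"y": 0,"z": -0.03,"rx": 0,"ry": 0,"rz": 0,"claw": 0.06},{"x": 0,"y": 0,"z": -0.035,"rx": 0,"ry": 0,"rz": 0,"claw": 0.06},{"x": 0,"y": 0,"z": -0.035,"rx": 0,"ry": 0,"rz": 0,"claw": 0.06},{"x": 0,"y": 0,"z": -0.02,"rx": 0,"ry": 0,"rz": 0,"claw": 0.06},{"x": 0,"y": 0,"z": 0,"rx": 0,"ry": 0,"rz": 0,"claw": 0.06},{"x": 0,"y": 0,"z": 0,"rx": 0,"ry": 0,"rz": 0,"claw": 0.06}])

```text
clock: 6.95
tool_pos: [0.4013, 0.2417, 0.2023]
eef_rot: [-180.0, -0.0, 9.5]
force: [0.1, 0.4, -1.4]
gripper_width: 0.06
```

Run:
```python
from h import *
s=arm.observe(); print(s["clock"],s["tool_pos"],s["eef_rot"],s["gripper_width"])
c=eyes.camera_params("wrist"); p,d=eyes.capture("wrist")
cv2.imwrite("pics/w2.png",p[:,:,::-1]); np.savez("w2.npz",p=p,d=d,**c)
p,d=eyes.capture("top"); cv2.imwrite("pics/top2.png",p[:,:,::-1]); np.savez("top2.npz",p=p,d=d)
```

```text
6.95 [0.4013334  0.24168538 0.20228035] [-1.79995470e+02 -8.80133276e-03  9.54575811e+00] 0.05995076181072553
```

View pics/w2.png

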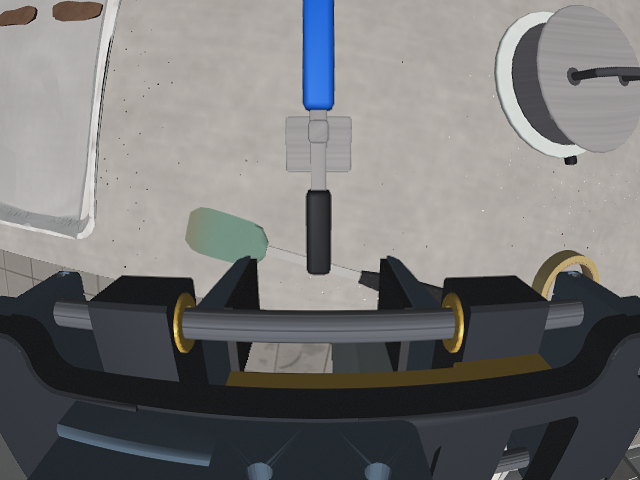

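The lifter stands upright and released. The blue grip is at (318,0–108), the tail at (318,190–272), and the foot is flat at (318,145).

Run:
```python
from h import *
c=dict(np.load("w2.npz")); p=c["p"].astype(int)
v,u=np.nonzero((p[...,2]>p[...,0]+60)&(p[...,2]>p[...,1]+40)&(np.mgrid[:480,:640][0]<115)); q=np.c_[u,v]; P=wray(c,q,.118)
E=np.array([P[v==r][:,:2].mean(0) for r in range(5,100,5)]); f=np.polyfit(E[:,0],E[:,1],1)
print("blue heading",np.degrees(np.arctan(f[0])),"start x",P[:,0].min(),"y@.52",np.polyval(f,.52))
v,u=np.nonzero((p.max(2)<70)&(np.mgrid[:480,:640][0]<275)&(np.mgrid[:480,:640][0]>185)&(abs(np.mgrid[:480,:640][1]-318)<16)); P2=wray(c,np.c_[u,v],.091)
E2=np.array([P2[v==r][:,:2].mean(0) for r in range(195,268,5)]); f=np.polyfit(E2[:,0],E2[:,1],1)
print("tail",np.degrees(np.arctan(f[0])),P2[:,0].min(),P2[:,0].max(),E2.mean(0))
z=np.load("top2.npz"); p=z["p"].astype(int); W=cloud("top",z["d"])
v,u=np.nonzero((p[...,2]>p[...,0]+50)&(p[...,2]>p[...,1]+20)&(W[...,1]>.2)&(W[...,1]<.34)&(W[...,0]<.7)&(W[...,2]>.08)&(W[...,2]<.13)); Q=ray("top",np.c_[u,v],.118); print("top blue",len(u),rect(Q[:,:2]) if len(u)>5 else 0)
print(rect(W[v,u][:,:2]) if len(u)>5 else 0)
```

```text
blue heading 9.564359937882504 start x 0.49260467691418464 y@.52 0.2630377764715236
tail 8.86435339827954 0.3677030901946564 0.4364208157917705 [0.40388755 0.24324174]
top blue 395 (array([536.6, 263. ]), array([88.4, 21. ]), np.float32(9.58))
(array([537. , 263.6]), array([88.3, 22. ]), np.float32(8.63))
```

Emit:
jog_arm(deltas=[{"x": 0.025,"y": 0,"z": 0,"rx": 0,"ry": 0,"rz": 0,"claw": 0.06},{"x": 0.03,"y": 0,"z": 0,"rx": 0,"ry": 0,"rz": 0,"claw": 0.06},{"x": 0.03,"y": 0,"z": 0,"rx": 0,"ry": 0,"rz": 0,"claw": 0.06},{"x": 0.03,"y": 0,"z": 0,"rx": 0,"ry": 0,"rz": 0,"claw": 0.06},{"x": 0.0235,"y": 0,"z": 0,"rx": 0,"ry": 0,"rz": 0,"claw": 0.06},{"x": 0,"y": 0,"z": 0.026,"rx": 0,"ry": 0,"rz": 0,"claw": 0.06},{"x": 0,"y": 0,"z": 0.03,"rx": 0,"ry": 0,"rz": 0,"claw": 0.06},{"x": 0,"y": 0,"z": 0.03,"rx": 0,"ry": 0,"rz": 0,"claw": 0.06},{"x": 0,"y": 0,"z": 0.02,"rx": 0,"ry": 0,"rz": 0,"claw": 0.06},{"x": 0,"y": 0,"z": 0.01,"rx": 0,"ry": 0,"rz": 0,"claw": 0.06},{"x": 0,"y": 0,"z": 0,"rx": 0,"ry": 0,"rz": 0,"claw": 0.06}], newtons=60)

```text
clock: 8.15
tool_pos: [0.537, 0.2643, 0.0846]
eef_rot: [180.0, 0.2, 9.5]
force: [-0.1, -0.3, 0.8]
gripper_width: 0.0598
```

Emit:
jog_arm(deltas=[{"x": 0,"y": 0,"z": 0,"rx": 0,"ry": 0,"rz": 0,"claw": 0.01},{"x": 0,"y": 0,"z": 0,"rx": 0,"ry": 0,"rz": 0,"claw": 0.01},{"x": 0,"y": 0,"z": 0,"rx": 0,"ry": 0,"rz": 0,"claw": 0.01},{"x": 0,"y": 0,"z": 0,"rx": 0,"ry": 0,"rz": 0,"claw": 0.01},{"x": 0,"y": 0,"z": 0,"rx": 0,"ry": 0,"rz": 0,"claw": 0.01},{"x": 0,"y": 0,"z": 0,"rx": 0,"ry": 0,"rz": 0,"claw": 0.01},{"x": 0,"y": 0,"z": 0,"rx": 0,"ry": 0,"rz": 0,"claw": 0.01},{"x": 0,"y": 0,"z": 0,"rx": 0,"ry": 0,"rz": 0,"claw": 0.01}], newtons=60)

```text
clock: 8.95
tool_pos: [0.5382, 0.2648, 0.0868]
eef_rot: [-180.0, -0.0, 9.6]
force: [-2.5, -0.4, 6.9]
gripper_width: 0.0217
```

Emit:
jog_arm(deltas=[{"x": 0,"y": 0,"z": -0.005,"rx": 0,"ry": 0,"rz": 0,"claw": 0.01},{"x": 0,"y": 0,"z": -0.01,"rx": 0,"ry": 0,"rz": 0,"claw": 0.01},{"x": 0,"y": 0,"z": -0.02,"rx": 0,"ry": 0,"rz": 0,"claw": 0.01},{"x": 0,"y": 0,"z": -0.02,"rx": 0,"ry": 0,"rz": 0,"claw": 0.01},{"x": 0,"y": 0,"z": -0.02,"rx": 0,"ry": 0,"rz": 0,"claw": 0.01},{"x": 0,"y": 0,"z": -0.02,"rx": 0,"ry": 0,"rz": 0,"claw": 0.01},{"x": 0,"y": 0,"z": -0.0095,"rx": 0,"ry": 0,"rz": -4.9,"claw": 0.01},{"x": 0,"y": 0,"z": 0,"rx": 0,"ry": 0,"rz": -4.9,"claw": 0.01},{"x": -0.0114,"y": 0.0267,"z": 0,"rx": 0,"ry": 0,"rz": 0,"claw": 0.01},{"x": -0.0114,"y": 0.0267,"z": 0,"rx": 0,"ry": 0,"rz": 0,"claw": 0.01},{"x": -0.0114,"y": 0.0267,"z": 0,"rx": 0,"ry": 0,"rz": 0,"claw": 0.01},{"x": -0.0114,"y": 0.0267,"z": 0,"rx": 0,"ry": 0,"rz": 0,"claw": 0.01},{"x": -0.0114,"y": 0.0267,"z": 0,"rx": 0,"ry": 0,"rz": 0,"claw": 0.01},{"x": -0.0114,"y": 0.0267,"z": 0,"rx": 0,"ry": 0,"rz": 0,"claw": 0.01},{"x": -0.0114,"y": 0.0267,"z": 0,"rx": 0,"ry": 0,"rz": 0,"claw": 0.01},{"x": -0.0114,"y": 0.0267,"z": 0,"rx": 0,"ry": 0,"rz": 0,"claw": 0.01},{"x": -0.0114,"y": 0.0267,"z": 0,"rx": 0,"ry": 0,"rz": 0,"claw": 0.01},{"x": -0.0114,"y": 0.0267,"z": 0,"rx": 0,"ry": 0,"rz": 0,"claw": 0.01},{"x": 0,"y": 0,"z": 0,"rx": 0,"ry": 0,"rz": 0,"claw": 0.01},{"x": 0,"y": 0,"z": 0,"rx": 0,"ry": 0,"rz": 0,"claw": 0.01}], newtons=60)

```text
clock: 10.95
tool_pos: [0.519, -0.0253, 0.1914]
eef_rot: [-180.0, -0.0, 19.3]
force: [0.7, 0.4, -2.7]
gripper_width: 0.0216
```

Run:
```python
from h import *
s=arm.observe(); print(s["clock"],s["tool_pos"],s["eef_rot"],s["force"],s["gripper_width"])
c=eyes.camera_params("wrist"); p,d=eyes.capture("wrist")
np.savez("w3.npz",p=p,d=d,**c)
q,d2=eyes.capture("scene"); np.savez("scene3.npz",p=q,d=d2)
im=np.hstack([cv2.resize(p[:300],(400,188)),np.zeros((188,0,3),np.uint8)])
a=cv2.resize(q[130:330,200:440],(720,600),interpolation=cv2.INTER_CUBIC)
cv2.imwrite("pics/s3.png",a[:,:,::-1]); cv2.imwrite("pics/w3.png",p[:,:,::-1])
```

```text
10.95 [ 0.51895483 -0.02528306  0.19142881] [-1.79996761e+02 -2.66864449e-02  1.92659783e+01] [ 0.7195929   0.41398592 -2.66284422] 0.02162405784378034
```

View pics/s3.png

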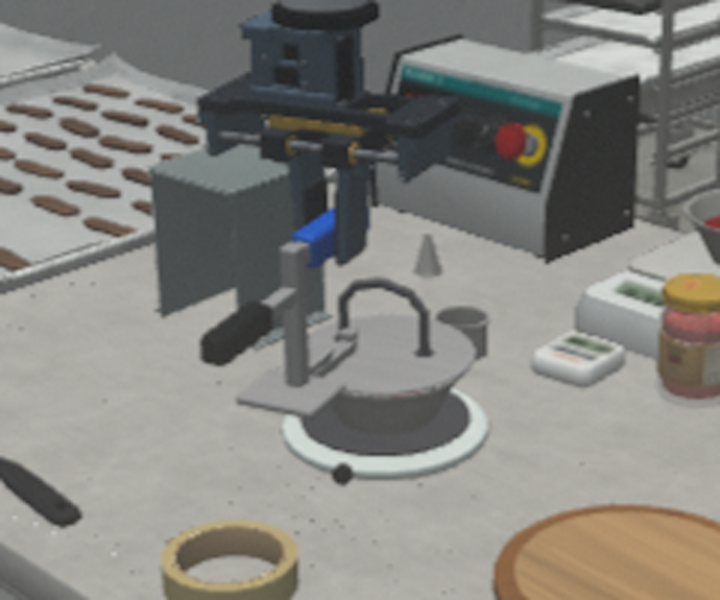

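View pics/w3.png

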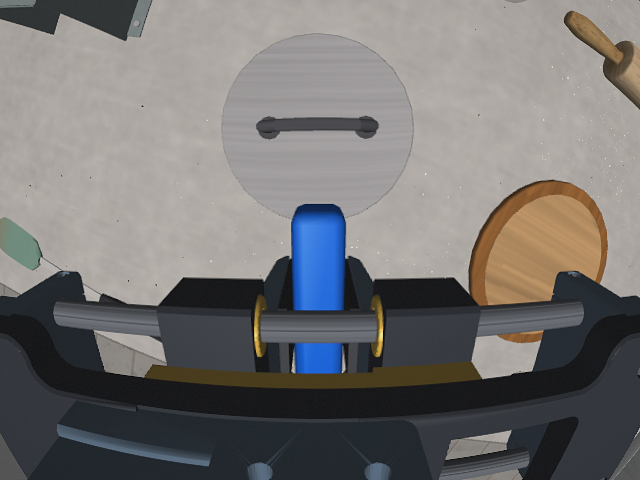

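In the scene crop the lifter hangs level, with the tongue's tip at (350,335) just before the loop. In the wrist view the blue grip (318,205–370) points squarely at the middle of the loop bar, (268–368,124).

Run:
```python
from h import *
c=dict(np.load("w3.npz")); p=c["p"].astype(int)
V,U=np.mgrid[:480,:640]
m=(p.max(2)<95)&(V>110)&(V<145)&(U>250)&(U<385); v,u=np.nonzero(m)
print(u.min(),u.max(),v.min(),v.max())
# crown (middle part) at z .143; legs blobs at disc z
E=[np.r_[k,v[u==k].min(),v[u==k].max()] for k in range(285,355,5)]; E=np.array(E,float)
P=wray(c,np.c_[E[:,0],E[:,1:].mean(1)],.139); f=np.polyfit(P[:,1],P[:,0],1); print("lid x heading",np.degrees(np.arctan(-f[0])), P[len(P)//2])
F=wray(c,[[268,127],[367,127]],.088); print("feet",F,F.mean(0), "hdg",np.degrees(np.arctan2(-(F[0]-F[1])[0],(F[0]-F[1])[1])))
m=((abs(p-150).max(2)<60)&(V<215)&(V>30)); 
D=wray(c,[[222,129],[413,129]],.084); print("disc edges",D,D.mean(0))
b=(p[...,2]>p[...,0]+60)&(p[...,2]>p[...,1]+40)&(V>215)&(V<300); E=np.array([[U[r][b[r]].mean(),r] for r in range(220,300,5)])
Q=wray(c,E,.118+.105); g=np.polyfit(Q[:,0],Q[:,1],1); print("blue hdg",np.degrees(np.arctan(g[0])),"y at tcp x",np.polyval(g,.519))
for ctr in (P[len(P)//2],F.mean(0),D.mean(0),[.595,.0018,0]):
    d=np.asarray(ctr)[:2]-[.519,-.0253]; a=np.radians(19.3); print("seat->lid along, right", d@[np.cos(a),np.sin(a)], d@[np.sin(a),-np.cos(a)])
```

```text
256 378 116 138
lid x heading 20.180751487770056 [0.59711496 0.0021209  0.139     ]
feet [[ 0.58476694  0.03781552  0.088     ]
 [ 0.60864958 -0.03053385  0.088     ]] [0.59670826 0.00364084 0.088     ] hdg 19.26043702375803
disc edges [[ 0.572899    0.0716391   0.084     ]
 [ 0.62041043 -0.06433379  0.084     ]] [0.59665472 0.00365265 0.084     ]
blue hdg 19.15862906540773 y at tcp x -0.023924863370865523
seat->lid along, right 0.08278797520484658 -6.175339451649753e-05
seat->lid along, right 0.08290649343098067 -0.0016306893705241871
seat->lid along, right 0.08285986327665015 -0.0016595391302392834
seat->lid along, right 0.08068581236285373 -0.0004579119417005746
```

Emit:
jog_arm(deltas=[{"x": 0.008,"y": -0.001,"z": 0,"rx": 0,"ry": 0,"rz": 0,"claw": 0.01},{"x": 0.012,"y": 0,"z": 0,"rx": 0,"ry": 0,"rz": 0,"claw": 0.01},{"x": 0.012,"y": 0,"z": 0,"rx": 0,"ry": 0,"rz": 0,"claw": 0.01},{"x": 0.012,"y": 0,"z": 0,"rx": 0,"ry": 0,"rz": 0,"claw": 0.01},{"x": 0.012,"y": 0,"z": 0,"rx": 0,"ry": 0,"rz": 0,"claw": 0.01},{"x": 0.012,"y": 0,"z": 0,"rx": 0,"ry": 0,"rz": 0,"claw": 0.01},{"x": 0.008,"y": 0,"z": 0,"rx": 0,"ry": 0,"rz": 0,"claw": 0.01},{"x": 0.006,"y": 0,"z": 0,"rx": 0,"ry": 0,"rz": 0,"claw": 0.01},{"x": 0,"y": 0,"z": 0,"rx": 0,"ry": 0,"rz": 0,"claw": 0.01},{"x": 0,"y": 0,"z": 0,"rx": 0,"ry": 0,"rz": 0,"claw": 0.01}], newtons=60)

```text
clock: 12.05
tool_pos: [0.5957, 0.0031, 0.1908]
eef_rot: [-180.0, 0.0, 19.4]
force: [-1.1, 0.2, -3.1]
gripper_width: 0.0216
```

Run:
```python
from h import *
s=arm.observe(); print(s["clock"],s["tool_pos"],s["eef_rot"],s["force"],s["gripper_width"])
q,d2=eyes.capture("scene")
a=cv2.resize(q[150:290,240:400],(686,600),interpolation=cv2.INTER_CUBIC)
cv2.imwrite("pics/s4.png",a[:,:,::-1])
```

```text
12.05 [0.59571464 0.00307995 0.19080535] [-1.79993103e+02  2.59814460e-02  1.93505125e+01] [-1.05672879  0.21045152 -3.11108723] 0.021606089722313294
```

View pics/s4.png

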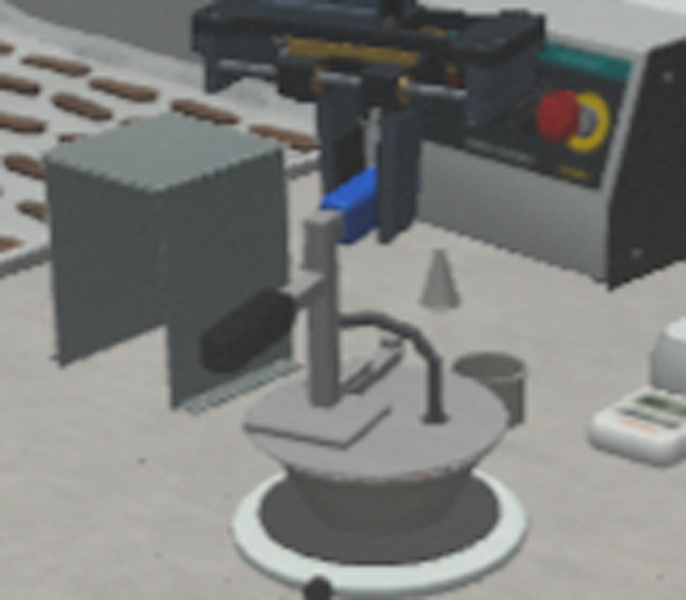

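The tongue passes through the loop, and its lip is visible beyond the bar at (395,343). Next I lift slowly.

Emit:
jog_arm(deltas=[{"x": 0,"y": 0,"z": -0.006,"rx": 0,"ry": 0,"rz": 0,"claw": 0.01},{"x": 0,"y": 0,"z": -0.006,"rx": 0,"ry": 0,"rz": 0,"claw": 0.01},{"x": 0,"y": 0,"z": -0.003,"rx": 0,"ry": 0,"rz": 0,"claw": 0.01},{"x": 0,"y": 0,"z": -0.002,"rx": 0,"ry": 0,"rz": 0,"claw": 0.01},{"x": 0,"y": 0,"z": -0.002,"rx": 0,"ry": 0,"rz": 0,"claw": 0.01},{"x": 0,"y": 0,"z": -0.002,"rx": 0,"ry": 0,"rz": 0,"claw": 0.01},{"x": 0,"y": 0,"z": -0.002,"rx": 0,"ry": 0,"rz": 0,"claw": 0.01},{"x": 0,"y": 0,"z": -0.002,"rx": 0,"ry": 0,"rz": 0,"claw": 0.01},{"x": 0,"y": 0,"z": -0.003,"rx": 0,"ry": 0,"rz": 0,"claw": 0.01},{"x": 0,"y": 0,"z": -0.004,"rx": 0,"ry": 0,"rz": 0,"claw": 0.01},{"x": 0,"y": 0,"z": -0.008,"rx": 0,"ry": 0,"rz": 0,"claw": 0.01},{"x": 0,"y": 0,"z": -0.01,"rx": 0,"ry": 0,"rz": 0,"claw": 0.01},{"x": 0,"y": 0,"z": -0.01,"rx": 0,"ry": 0,"rz": 0,"claw": 0.01},{"x": 0,"y": 0,"z": -0.01,"rx": 0,"ry": 0,"rz": 0,"claw": 0.01},{"x": 0,"y": 0,"z": -0.005,"rx": 0,"ry": 0,"rz": 0,"claw": 0.01},{"x": 0,"y": 0,"z": 0,"rx": 0,"ry": 0,"rz": 0,"claw": 0.01},{"x": 0,"y": 0,"z": 0,"rx": 0,"ry": 0,"rz": 0,"claw": 0.01}], newtons=60)

```text
clock: 13.8
tool_pos: [0.5959, 0.0032, 0.2658]
eef_rot: [-180.0, 0.0, 19.4]
force: [-0.1, -0.4, -5.1]
gripper_width: 0.0217
```

Run:
```python
from h import *
s=arm.observe(); print(s["clock"],s["tool_pos"],s["eef_rot"],s["force"],s["gripper_width"])
q,d2=eyes.capture("scene"); np.savez("scene5.npz",p=q,d=d2)
a=cv2.resize(q[120:290,240:420],(635,600),interpolation=cv2.INTER_CUBIC)
cv2.imwrite("pics/s5.png",a[:,:,::-1])
W=cloud("scene",d2); m=(abs(W[...,0]-.595)<.09)&(abs(W[...,1])<.09)&(W[...,2]>.108)&(W[...,2]<.135)&(abs(np.mgrid[:480,:640][1]-340)<30)
P=W[m]; A=np.c_[P[:,:2]-[.595,.003],np.ones(len(P))]; k=np.linalg.lstsq(A,P[:,2],rcond=None)[0]; print("disc plane",len(P),k)
```

```text
13.8 [0.5958932  0.00315128 0.26576654] [-1.79993891e+02  1.00380859e-02  1.93507410e+01] [-0.10281441 -0.38359593 -5.07507151] 0.02171439885092751
disc plane 313 [0.00376497 0.03249928 0.13440281]
```

View pics/s5.png

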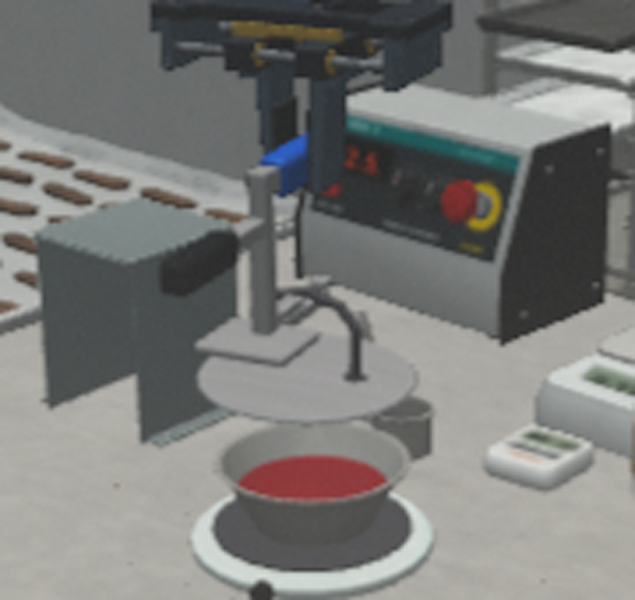

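The lid hangs level on the hook (disc at (305,375)), and the bowl is still on its plate. Next I carry the lid to the board.

Emit:
jog_arm(deltas=[{"x": -0.0025,"y": 0.0047,"z": 0,"rx": 0,"ry": 0,"rz": 0,"claw": 0.01},{"x": -0.005,"y": 0.0094,"z": 0,"rx": 0,"ry": 0,"rz": 0,"claw": 0.01},{"x": -0.0075,"y": 0.0141,"z": 0,"rx": 0,"ry": 0,"rz": 0,"claw": 0.01},{"x": -0.01,"y": 0.0187,"z": 0,"rx": 0,"ry": 0,"rz": 0,"claw": 0.01},{"x": -0.01,"y": 0.0187,"z": 0,"rx": 0,"ry": 0,"rz": 0,"claw": 0.01},{"x": -0.01,"y": 0.0187,"z": 0,"rx": 0,"ry": 0,"rz": 0,"claw": 0.01},{"x": -0.01,"y": 0.0187,"z": 0,"rx": 0,"ry": 0,"rz": 0,"claw": 0.01},{"x": -0.01,"y": 0.0187,"z": 0,"rx": 0,"ry": 0,"rz": 0,"claw": 0.01},{"x": -0.01,"y": 0.0187,"z": 0,"rx": 0,"ry": 0,"rz": 0,"claw": 0.01},{"x": -0.01,"y": 0.0187,"z": 0,"rx": 0,"ry": 0,"rz": 0,"claw": 0.01},{"x": -0.01,"y": 0.0187,"z": 0,"rx": 0,"ry": 0,"rz": 0,"claw": 0.01},{"x": -0.01,"y": 0.0187,"z": 0,"rx": 0,"ry": 0,"rz": 0,"claw": 0.01},{"x": -0.01,"y": 0.0187,"z": 0,"rx": 0,"ry": 0,"rz": 0,"claw": 0.01},{"x": -0.01,"y": 0.0187,"z": 0,"rx": 0,"ry": 0,"rz": 0,"claw": 0.01},{"x": -0.0075,"y": 0.0141,"z": 0,"rx": 0,"ry": 0,"rz": 0,"claw": 0.01},{"x": -0.005,"y": 0.0094,"z": 0,"rx": 0,"ry": 0,"rz": 0,"claw": 0.01},{"x": -0.0025,"y": 0.0047,"z": 0,"rx": 0,"ry": 0,"rz": 0,"claw": 0.01},{"x": 0,"y": 0,"z": 0,"rx": 0,"ry": 0,"rz": 0,"claw": 0.01},{"x": 0,"y": 0,"z": 0,"rx": 0,"ry": 0,"rz": 0,"claw": 0.01}], newtons=60)

```text
clock: 15.75
tool_pos: [0.5508, -0.2899, 0.2659]
eef_rot: [-180.0, -0.0, 19.4]
force: [0.5, -0.4, -5.7]
gripper_width: 0.0217
```

Emit:
jog_arm(deltas=[{"x": 0,"y": 0,"z": 0.01,"rx": 0,"ry": 0,"rz": 0,"claw": 0.01},{"x": 0,"y": 0,"z": 0.015,"rx": 0,"ry": 0,"rz": 0,"claw": 0.01},{"x": 0,"y": 0,"z": 0.015,"rx": 0,"ry": 0,"rz": 0,"claw": 0.01},{"x": 0,"y": 0,"z": 0.015,"rx": 0,"ry": 0,"rz": 0,"claw": 0.01},{"x": 0,"y": 0,"z": 0.015,"rx": 0,"ry": 0,"rz": 0,"claw": 0.01},{"x": 0,"y": 0,"z": 0.01,"rx": 0,"ry": 0,"rz": 0,"claw": 0.01},{"x": 0,"y": 0,"z": 0.005,"rx": 0,"ry": 0,"rz": 0,"claw": 0.01},{"x": 0,"y": 0,"z": 0,"rx": 0,"ry": 0,"rz": 0,"claw": 0.01},{"x": 0,"y": 0,"z": 0,"rx": 0,"ry": 0,"rz": 0,"claw": 0.01},{"x": 0,"y": 0,"z": 0,"rx": 0,"ry": 0,"rz": 0,"claw": 0.01}], newtons=60)

```text
clock: 16.75
tool_pos: [0.5511, -0.2907, 0.1816]
eef_rot: [179.9, -0.0, 19.4]
force: [1.0, -0.3, -5.2]
gripper_width: 0.0214
```

Run:
```python
from h import *
s=arm.observe(); print(s["clock"],s["tool_pos"],s["eef_rot"],s["force"],s["gripper_width"])
q,d2=eyes.capture("scene"); np.savez("scene6.npz",p=q,d=d2)
a=cv2.resize(q[150:370,350:530],(491,600),interpolation=cv2.INTER_CUBIC)
cv2.imwrite("pics/s6.png",a[:,:,::-1])
W=cloud("scene",d2); p=q.astype(int)
m=(abs(W[...,0]-.55)<.11)&(abs(W[...,1]+.29)<.11)&(W[...,2]>.009)&(W[...,2]<.022)&(p[...,0]>p[...,2]+25)
P=W[m]; print("board ext",P.min(0),P.max(0),len(P))
c,r=cv2.minEnclosingCircle(P[:,:2].astype(np.float32)*1000); print(c,r)
```

```text
16.75 [ 0.55111389 -0.29074375  0.18159401] [ 1.79946718e+02 -4.17805509e-02  1.93508143e+01] [ 0.99789226 -0.28967973 -5.23555031] 0.0213948157699238
board ext [ 0.44885515 -0.39069979  0.00901703] [ 0.6443134  -0.19355066  0.02092245] 2356
(547.1900024414062, -293.9940490722656) 100.50257873535156
```

View pics/s6.png

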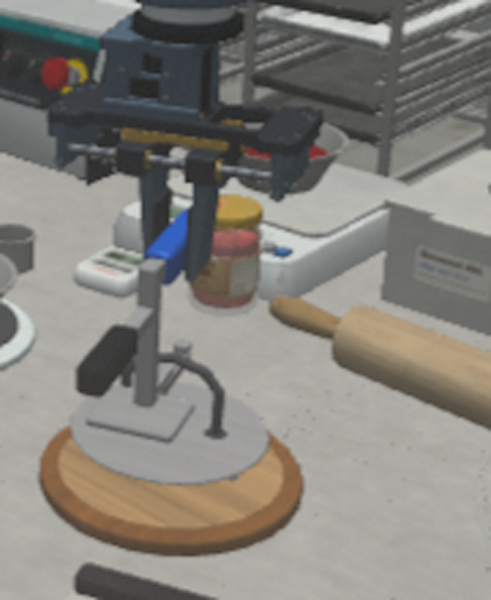

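The lid hangs level and centred over the board. I lower it gently.

Emit:
jog_arm(deltas=[{"x": 0,"y": 0,"z": 0.005,"rx": 0,"ry": 0,"rz": 0,"claw": 0.01},{"x": 0,"y": 0,"z": 0.005,"rx": 0,"ry": 0,"rz": 0,"claw": 0.01},{"x": 0,"y": 0,"z": 0.005,"rx": 0,"ry": 0,"rz": 0,"claw": 0.01},{"x": 0,"y": 0,"z": 0.002,"rx": 0,"ry": 0,"rz": 0,"claw": 0.01},{"x": 0,"y": 0,"z": 0.0015,"rx": 0,"ry": 0,"rz": 0,"claw": 0.01},{"x": 0,"y": 0,"z": 0.0015,"rx": 0,"ry": 0,"rz": 0,"claw": 0.01},{"x": 0,"y": 0,"z": 0.0015,"rx": 0,"ry": 0,"rz": 0,"claw": 0.01},{"x": 0,"y": 0,"z": 0.0015,"rx": 0,"ry": 0,"rz": 0,"claw": 0.01},{"x": 0,"y": 0,"z": 0.0015,"rx": 0,"ry": 0,"rz": 0,"claw": 0.01},{"x": 0,"y": 0,"z": 0.0015,"rx": 0,"ry": 0,"rz": 0,"claw": 0.01},{"x": 0,"y": 0,"z": 0.0015,"rx": 0,"ry": 0,"rz": 0,"claw": 0.01},{"x": 0,"y": 0,"z": 0.0015,"rx": 0,"ry": 0,"rz": 0,"claw": 0.01},{"x": 0,"y": 0,"z": 0.0015,"rx": 0,"ry": 0,"rz": 0,"claw": 0.01},{"x": 0,"y": 0,"z": 0,"rx": 0,"ry": 0,"rz": 0,"claw": 0.01},{"x": 0,"y": 0,"z": 0,"rx": 0,"ry": 0,"rz": 0,"claw": 0.01}], newtons=60)

```text
clock: 18.3
tool_pos: [0.5508, -0.2905, 0.1504]
eef_rot: [-180.0, -0.0, 19.3]
force: [-0.3, -0.3, -2.4]
gripper_width: 0.0216
```

Emit:
jog_arm(deltas=[{"x": 0,"y": 0,"z": 0.004,"rx": 0,"ry": 0,"rz": 0,"claw": 0.01},{"x": 0,"y": 0,"z": 0.004,"rx": 0,"ry": 0,"rz": 0,"claw": 0.01},{"x": 0,"y": 0,"z": 0.003,"rx": 0,"ry": 0,"rz": 0,"claw": 0.01},{"x": 0,"y": 0,"z": 0,"rx": 0,"ry": 0,"rz": 0,"claw": 0.01},{"x": 0,"y": 0,"z": 0,"rx": 0,"ry": 0,"rz": 0,"claw": 0.01},{"x": -0.006,"y": 0,"z": 0,"rx": 0,"ry": 0,"rz": 0,"claw": 0.01},{"x": -0.01,"y": 0,"z": 0,"rx": 0,"ry": 0,"rz": 0,"claw": 0.01},{"x": -0.01,"y": 0,"z": 0,"rx": 0,"ry": 0,"rz": 0,"claw": 0.01},{"x": -0.01,"y": 0,"z": 0,"rx": 0,"ry": 0,"rz": 0,"claw": 0.01},{"x": -0.012,"y": 0,"z": 0,"rx": 0,"ry": 0,"rz": 0,"claw": 0.01},{"x": -0.012,"y": 0,"z": 0,"rx": 0,"ry": 0,"rz": 0,"claw": 0.01},{"x": -0.012,"y": 0,"z": 0,"rx": 0,"ry": 0,"rz": 0,"claw": 0.01},{"x": -0.008,"y": 0,"z": 0,"rx": 0,"ry": 0,"rz": 0,"claw": 0.01},{"x": 0,"y": 0,"z": 0,"rx": 0,"ry": 0,"rz": 0,"claw": 0.01},{"x": 0,"y": 0,"z": 0,"rx": 0,"ry": 0,"rz": 0,"claw": 0.01}], newtons=60)

```text
clock: 19.8
tool_pos: [0.4754, -0.3172, 0.1395]
eef_rot: [180.0, -0.0, 19.3]
force: [-0.1, 0.1, -3.7]
gripper_width: 0.022
```

Run:
```python
from h import *
s=arm.observe(); print(s["clock"],s["tool_pos"],s["eef_rot"],s["force"],s["gripper_width"])
q,d2=eyes.capture("scene"); np.savez("scene7.npz",p=q,d=d2)
a=cv2.resize(q[150:370,350:530],(491,600),interpolation=cv2.INTER_CUBIC)
cv2.imwrite("pics/s7.png",a[:,:,::-1])
to([.53,.26,.26],9.5)
```

```text
19.8 [ 0.47539365 -0.31717528  0.13949482] [ 1.79990401e+02 -1.52653561e-02  1.93281801e+01] [-0.13903165  0.10104836 -3.7060814 ] 0.021960980089336418
now [ 0.4756 -0.3171  0.1395] [ 1.7998e+02 -2.0000e-02  1.9350e+01] rz 9.85 then tool xyz [ 0.1489 -0.5602 -0.1205]
```

View pics/s7.png

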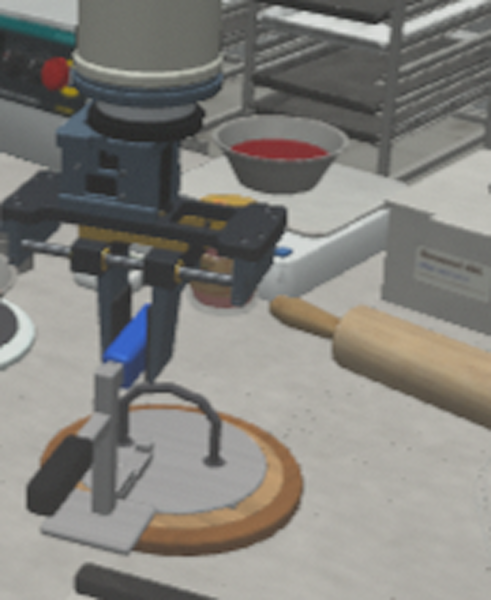

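The lid lies flat on the board with the hook withdrawn. I raise the lifter and take it back to its standing spot.

Emit:
jog_arm(deltas=[{"x": 0,"y": 0,"z": -0.01,"rx": 0,"ry": 0,"rz": 0,"claw": 0.01},{"x": 0,"y": 0,"z": -0.02,"rx": 0,"ry": 0,"rz": 0,"claw": 0.01},{"x": 0,"y": 0,"z": -0.03,"rx": 0,"ry": 0,"rz": 0,"claw": 0.01},{"x": 0,"y": 0,"z": -0.03,"rx": 0,"ry": 0,"rz": 0,"claw": 0.01},{"x": 0,"y": 0,"z": -0.03,"rx": 0,"ry": 0,"rz": 0,"claw": 0.01},{"x": 0,"y": 0,"z": -0.02,"rx": 0,"ry": 0,"rz": 4.9,"claw": 0.01},{"x": 0,"y": 0,"z": 0,"rx": 0,"ry": 0,"rz": 4.9,"claw": 0.01},{"x": 0.0041,"y": -0.0148,"z": 0,"rx": 0,"ry": 0,"rz": 0,"claw": 0.01},{"x": 0.0083,"y": -0.0297,"z": 0,"rx": 0,"ry": 0,"rz": 0,"claw": 0.01},{"x": 0.0083,"y": -0.0297,"z": 0,"rx": 0,"ry": 0,"rz": 0,"claw": 0.01},{"x": 0.0083,"y": -0.0297,"z": 0,"rx": 0,"ry": 0,"rz": 0,"claw": 0.01},{"x": 0.0083,"y": -0.0297,"z": 0,"rx": 0,"ry": 0,"rz": 0,"claw": 0.01},{"x": 0.0083,"y": -0.0297,"z": 0,"rx": 0,"ry": 0,"rz": 0,"claw": 0.01},{"x": 0.0083,"y": -0.0297,"z": 0,"rx": 0,"ry": 0,"rz": 0,"claw": 0.01},{"x": 0.0083,"y": -0.0297,"z": 0,"rx": 0,"ry": 0,"rz": 0,"claw": 0.01},{"x": 0.0083,"y": -0.0297,"z": 0,"rx": 0,"ry": 0,"rz": 0,"claw": 0.01},{"x": 0.0083,"y": -0.0297,"z": 0,"rx": 0,"ry": 0,"rz": 0,"claw": 0.01},{"x": 0.0083,"y": -0.0297,"z": 0,"rx": 0,"ry": 0,"rz": 0,"claw": 0.01}], newtons=60)

```text
clock: 21.65
tool_pos: [0.5088, 0.0071, 0.2795]
eef_rot: [-180.0, 0.0, 9.7]
force: [1.3, 0.7, -3.1]
gripper_width: 0.0215
```

Emit:
jog_arm(deltas=[{"x": 0.0083,"y": -0.0297,"z": 0,"rx": 0,"ry": 0,"rz": 0,"claw": 0.01},{"x": 0.0083,"y": -0.0297,"z": 0,"rx": 0,"ry": 0,"rz": 0,"claw": 0.01},{"x": 0.0083,"y": -0.0297,"z": 0,"rx": 0,"ry": 0,"rz": 0,"claw": 0.01},{"x": 0.0083,"y": -0.0297,"z": 0,"rx": 0,"ry": 0,"rz": 0,"claw": 0.01},{"x": 0.0083,"y": -0.0297,"z": 0,"rx": 0,"ry": 0,"rz": 0,"claw": 0.01},{"x": 0.0083,"y": -0.0297,"z": 0,"rx": 0,"ry": 0,"rz": 0,"claw": 0.01},{"x": 0.0083,"y": -0.0297,"z": 0,"rx": 0,"ry": 0,"rz": 0,"claw": 0.01},{"x": 0.0083,"y": -0.0297,"z": 0,"rx": 0,"ry": 0,"rz": 0,"claw": 0.01},{"x": 0.0041,"y": -0.0148,"z": 0,"rx": 0,"ry": 0,"rz": 0,"claw": 0.01},{"x": 0,"y": 0,"z": 0,"rx": 0,"ry": 0,"rz": 0,"claw": 0.01},{"x": 0,"y": 0,"z": 0,"rx": 0,"ry": 0,"rz": 0,"claw": 0.01}], newtons=60)

```text
clock: 22.75
tool_pos: [0.5365, 0.2654, 0.2793]
eef_rot: [180.0, 0.0, 9.6]
force: [-0.2, -0.8, -2.9]
gripper_width: 0.0217
```

Emit:
jog_arm(deltas=[{"x": 0,"y": 0,"z": 0.015,"rx": 0,"ry": 0,"rz": 0,"claw": 0.01},{"x": 0,"y": 0,"z": 0.03,"rx": 0,"ry": 0,"rz": 0,"claw": 0.01},{"x": 0,"y": 0,"z": 0.03,"rx": 0,"ry": 0,"rz": 0,"claw": 0.01},{"x": 0,"y": 0,"z": 0.03,"rx": 0,"ry": 0,"rz": 0,"claw": 0.01},{"x": 0,"y": 0,"z": 0.03,"rx": 0,"ry": 0,"rz": 0,"claw": 0.01},{"x": 0,"y": 0,"z": 0.025,"rx": 0,"ry": 0,"rz": 0,"claw": 0.01},{"x": 0,"y": 0,"z": 0.015,"rx": 0,"ry": 0,"rz": 0,"claw": 0.01},{"x": 0,"y": 0,"z": 0.008,"rx": 0,"ry": 0,"rz": 0,"claw": 0.01},{"x": 0,"y": 0,"z": 0.003,"rx": 0,"ry": 0,"rz": 0,"claw": 0.01},{"x": 0,"y": 0,"z": 0.002,"rx": 0,"ry": 0,"rz": 0,"claw": 0.01},{"x": 0,"y": 0,"z": 0.002,"rx": 0,"ry": 0,"rz": 0,"claw": 0.01},{"x": 0,"y": 0,"z": 0,"rx": 0,"ry": 0,"rz": 0,"claw": 0.01},{"x": 0,"y": 0,"z": 0,"rx": 0,"ry": 0,"rz": 0,"claw": 0.01}], newtons=60)

```text
clock: 24.05
tool_pos: [0.5373, 0.2656, 0.0899]
eef_rot: [-180.0, -0.0, 9.6]
force: [1.1, 0.5, -3.0]
gripper_width: 0.0218
```

Emit:
jog_arm(deltas=[{"x": 0,"y": 0,"z": 0.001,"rx": 0,"ry": 0,"rz": 0,"claw": 0.01},{"x": 0,"y": 0,"z": 0.001,"rx": 0,"ry": 0,"rz": 0,"claw": 0.01},{"x": 0,"y": 0,"z": 0.001,"rx": 0,"ry": 0,"rz": 0,"claw": 0.01},{"x": 0,"y": 0,"z": 0,"rx": 0,"ry": 0,"rz": 0,"claw": 0.01},{"x": 0,"y": 0,"z": 0,"rx": 0,"ry": 0,"rz": 0,"claw": 0.01}], newtons=60)

```text
clock: 24.55
tool_pos: [0.5372, 0.2656, 0.0868]
eef_rot: [-180.0, -0.0, 9.6]
force: [-2.1, -1.1, 5.6]
gripper_width: 0.0215
```

The foot is on the table: the force reads +5.6 N, against −3 N hanging. I release, rise and check.

Emit:
jog_arm(deltas=[{"x": 0,"y": 0,"z": 0,"rx": 0,"ry": 0,"rz": 0,"claw": 0.03},{"x": 0,"y": 0,"z": 0,"rx": 0,"ry": 0,"rz": 0,"claw": 0.05},{"x": 0,"y": 0,"z": 0,"rx": 0,"ry": 0,"rz": 0,"claw": 0.06},{"x": 0,"y": 0,"z": 0,"rx": 0,"ry": 0,"rz": 0,"claw": 0.06},{"x": 0,"y": 0,"z": -0.015,"rx": 0,"ry": 0,"rz": 0,"claw": 0.06},{"x": 0,"y": 0,"z": -0.03,"rx": 0,"ry": 0,"rz": 0,"claw": 0.06},{"x": 0,"y": 0,"z": -0.03,"rx": 0,"ry": 0,"rz": 0,"claw": 0.06},{"x": 0,"y": 0,"z": -0.03,"rx": 0,"ry": 0,"rz": 0,"claw": 0.06},{"x": -0.03,"y": 0,"z": -0.02,"rx": 0,"ry": 0,"rz": 0,"claw": 0.06},{"x": -0.04,"y": 0,"z": 0,"rx": 0,"ry": 0,"rz": 0,"claw": 0.06},{"x": -0.04,"y": 0,"z": 0,"rx": 0,"ry": 0,"rz": 0,"claw": 0.06},{"x": 0,"y": 0,"z": 0,"rx": 0,"ry": 0,"rz": 0,"claw": 0.06},{"x": 0,"y": 0,"z": 0,"rx": 0,"ry": 0,"rz": 0,"claw": 0.06}], newtons=60)

```text
clock: 25.85
tool_pos: [0.4283, 0.2473, 0.2118]
eef_rot: [-180.0, -0.0, 9.6]
force: [0.7, 0.6, 0.3]
gripper_width: 0.0598
```

Run:
```python
from h import *
s=arm.observe(); print(s["clock"],s["tool_pos"],s["force"])
q,d=eyes.capture("scene"); t,e=eyes.capture("top")
cv2.imwrite("pics/end.png",np.vstack([cv2.resize(q,(400,300)),cv2.resize(t,(400,300))])[:,:,::-1])
W=cloud("scene",d); X,Y,Z=W[...,0],W[...,1],W[...,2]; p=q.astype(int)
m=(np.hypot(X-.551,Y+.291)<.08)&(Z>.02)&(Z<.04)&(p[...,0]<p[...,2]+20); P=W[m]
A=np.c_[P[:,:2]-P[:,:2].mean(0),np.ones(len(P))]; print("lid",rect(P[:,:2]),"tilt/height",np.linalg.lstsq(A,P[:,2],rcond=None)[0])
b=(p[...,2]>p[...,0]+50)&(Z>.05)&(Z<.16)&(Y>.15)&(Y<.35); print("blue z",np.percentile(Z[b],[5,50,95]),rect(W[b][:,:2]))
```

```text
25.85 [0.42832238 0.24729868 0.21183347] [0.65748986 0.6412212  0.2810547 ]
lid (array([ 547.2, -291.8]), array([145.7, 143. ]), np.float32(12.85)) tilt/height [0.01385994 0.01061692 0.02767051]
blue z [0.11187631 0.11819028 0.15893124] (array([752.9, 256.1]), array([525.3, 175.3]), np.float32(0.17))
```

View pics/end.png

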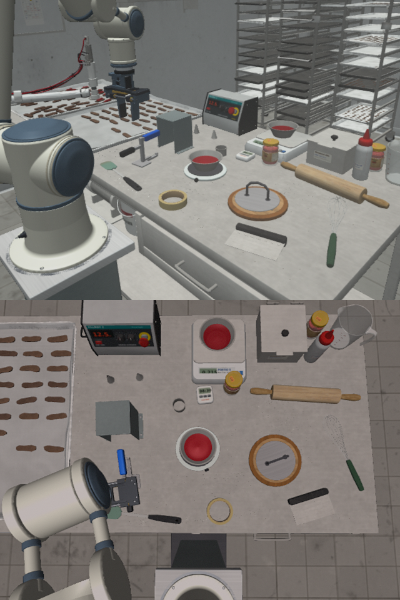

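The lid is flat on the board, the bowl is on its plate, and the lifter stands upright and free. Everything else is in place, so I hand in.

```bash
python3 -c "
from cell import sign_off
print(sign_off())"
```

```text
the job is handed in; nothing more can be done
None
```

The job is handed in at about 26 s of robot time; `sign_off()` reports no verdict.

**What I did:**
- Drew the lifter about 146 mm out of the bay by its tail, stood it in front of the bay and let go.
- Took it again by the blue grip, passed the tongue through the loop and lifted the lid straight up and level.
- Lowered the lid gently onto the board, then unhooked the lifter.
- Stood the lifter back on the same spot in front of the bay and let go.

**Last checks:**
- **Lid:** it lies flat at about (0.547, -0.292), within about 4 mm of the board's centre. The fitted tilt was about 1°, which I put down to depth noise.
- **Bowl and bystanders:** by eye in the last pictures the bowl is on its plate and everything else is where it was. I did not measure them again.
- **Lifter:** it stands upright and free, with the gripper clear of it and about zero force on the tool.

**Disagreed or failed:**
- **Bay and lifter angle:** the bay measured about 3.5° and the lifter about 9.5°. That is more than the stated 4° between them, but it did not affect the draw-out.
- **Sideways position:** the top and wrist views differed by 2 to 4 mm.
- **Draw-out force:** a brief upward force of about 17 N showed at the end of it.
- **Final blue-grip measurement:** its footprint check was spoiled by other blue objects in the mask. The median height of 118 mm matches an upright lifter.

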